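# Stand the ballasted float heavy end down

## Robot

A 6-joint arm with a two-finger parallel gripper is mounted at the origin on the work surface. World frame = base frame: x ahead of the robot, y to its left, z up, the work surface at z = 0. Lengths are in m, angles in rad, forces in N, time in s.
With the tool pointing down it reaches from about 0.35 to 0.975 m from the base axis. Payload 17.4 kg.
Tool frame: the origin (TCP) lies between the finger pads; the fingertips stand 19 mm ahead of it and the grasp point (between the pads) is the TCP; z points along the fingers, y is the line along which they close (so a half turn about z gives the same grasp; the last joint's range is limited). The gripper opens to 85 mm and grips with 20 to 120 N. Pads are 22 mm wide; open, the fingers measure 114 mm over their backs; the gripper's body (76 mm by 85 mm) begins 54 mm behind the grasp point. The pads swing forward as they close: fully open they stand 13 mm farther back than shut.
Start: joints at [1.249, 0.116, 1.442, -0, 1.584, -0.038], TCP at [0.189, 0.648, 0.25] pointing down, gripper open.
Joint ranges: [-2.83, 2.83], [-0.83, 2.19], [0.07, 2.5], [-1.14, 4.28], [0.01, 3], [-2.97, 2.97]. Speed limits (rad/s): [1.89, 1.89, 2.22, 3.14, 3.14, 3.14].

## Interface

Orientations are given as a unit quaternion [w, x, y, z].
In Python, from station import env gives the robot as it stands. The module is installed in compiled form; this text tells all that it offers.
- The arm moves only by the tool play_rows, never from a script. Its argument "series" is a list of rows, each a list of 7 numbers: the shift along the tool's x, y, z in m, then the turn, a rotation vector about the tool's x, y, z in degrees, then the opening, from 0 (shut) to 1 (fully open). In form: [[dx, dy, dz, wx, wy, wz, gripper], ...]. A call has 1 to 20 rows; each row shifts and turns the commanded pose from where the row before left it, along the tool's axes as they then stand; what a row does not reach is not made up. A row lasts 1/8 s, in which the tool goes at most 62.5 mm and 10.7 degrees, less where a joint would pass 70% of its speed; a pose out of reach is approached as far as the arm can. A call with a gripper value outside its range is refused whole. The fingers move at their own pace and stop on an object; "grip_force" is the grip in N (left out, the last holds). Time passes only in rows, so rows that do not move let the fingers close. It gives the time, the measured TCP pose, the force, the opening and the grip force at its end, in the units of the state.
- env.sense(): the state, without advancing time (a new reading comes with each control period).
- env.get_image(name): name is "scene" or "top"; returns a dict with "color" (384x512x3 uint8, red, green, blue), "depth" (384x512 float32, m along the optical axis (not along the pixel's ray), 0 where there is no reading), "fx", "fy", "cx", "cy" (pixels), "extrinsics" (4x4, takes a point from world to camera coordinates). Camera axes: x right, y down, z forward; pixel columns grow to the right and rows downward; lengths in m; the calibration is good to about 2 mm. A picture is of the moment at which its call begins.
- env.close_job(): hands the job in; it is judged then, once.
Trained networks look in the newest picture that a camera, given by its name, has taken for a name from the list of things; names that differ only in an ending like _2 or _b are one class to them, and where a whole thing is asked for, a point or a joint stands for the part that bears it (a point fixed in the world has none). Each returns a list of dicts, best first, with "confidence" (0 to 1); they miss things now and then, are a little off and sometimes report something else, mostly with a low value. They report only what shows in the picture. A call takes as long as a camera call.
- env.look_for(camera, query): "location" ([column, row] in pixels, amid what is visible of it).
- env.cut_out(camera, query): "region" (384x512 bool, what is visible of it) and "location" ([column, row] in pixels, amid what is visible of it).
- env.tip_of(camera, query): "location" ([column, row] in pixels: a listed point, or the origin of a listed thing).
The state is a dict: "t": time; "joint_pos": joint angles; "joint_velocities": joint speeds; "joint_efforts": joint torques, N m; "eef_pos": TCP position; "tcp_rot": TCP orientation; "ft_force": force on the tool from outside, world axes, zero at the start; "ft_torque": the same for the moment, N m; "finger_gap": opening from 0.0 (shut) to 1.0 (fully open); "finger_force": force on a finger pad.
Only numpy, scipy, OpenCV 4.12 (cv2) and the standard library are available. Lean on these libraries where they do the work, as an engineer would, in place of code of your own. Each camera call takes 0.05 s, during which the arm holds its last target. There are 200 camera calls.

## Task

The white eight-sided float lying on the printer's build plate has a steel slug sealed into one end, and nothing on the outside shows which end. Pick it up, feel which end is heavy, and stand it heavy end down on the granite surface plate, so that it stays upright and still on its domed foot when you let go. Do not drop it or let it topple over, and leave the spool, glue stick, scraper and caliper where they are.

Things in the scene. Friction and masses are not known exactly. Their poses are not given: they have to be found in the camera images.
- float_mid (a point): centre of the white printed float: an eight-sided bar 150 mm long and 52 mm across opposite flats (each flat 21.5 mm wide, 132 mm long), alike at both ends. It starts lying on one flat, so two flats stand upright. x axis: along its length; the heavy end is towards +x or -x, anew each time. Mass 0.30 to 0.44 kg, balance point 25 to 34 mm from the centre towards the heavy end.
- float_tip (a point): tip of the float's +x end, 75 mm from its centre. Both ends are shallow domes, 9 mm high, 75 mm radius of curvature at the tip: stood on its heavy end the float is steady and rights itself after a small tilt (up to about 10 degrees); on its light end it falls over when let go.
- build_top (a point): centre of the top of the build plate, a thin dark bronze square sheet 257 x 257 mm, 2 mm thick, lying fixed on the bench; z up, x and y along its sides. The float starts on it.
- plate_top (a point): centre of the top face of the dark grey granite surface plate, a square block 160 x 160 mm and 30 mm high fixed on the bench; z up, x and y along its sides.
- spool: bystander: spool of red filament lying flat, 200 mm across and 66 mm high; origin at the centre of its underside, z up
- glue_stick: bystander: upright glue stick with an orange cap, 27 mm across and 104 mm high; origin at the centre of its underside, z up
- scraper: bystander: scraper lying flat, black handle and steel blade, 205 mm long; origin under it near the middle, x axis towards the blade
- caliper: bystander: digital caliper lying flat, 230 mm long; origin under the middle of its beam, x axis along the beam

How it is judged:
At the end, for the whole second after the job is handed in: the float stands by itself on the surface plate on its (heavy) domed end, upright within 0.15 rad (8.6 degrees), its centre over the plate (within 80 mm of the plate's centre along each side) and 68 to 82 mm above its top, still (under 0.04 m/s and 0.4 rad/s) (angle between the x axis of float_mid and the z axis of plate_top, either way round below 0.15 rad and x of float_mid in the frame of plate_top between -0.08 and 0.08 m and y of float_mid in the frame of plate_top between -0.08 and 0.08 m and z of float_mid in the frame of plate_top between 0.068 and 0.082 m and linear speed of float below 0.04 m/s and angular speed of float below 0.4 rad/s); the robot touches nothing.
It fails at once if the float drops or topples: it moves faster than 0.45 m/s while no finger touches it (linear speed of float above 0.45 m/s and contact force between the fingers and float below 0.05 N).
It fails at once if a bystander (spool, glue stick, scraper or caliper) is moved by more than 30 mm (distance of any of spool, glue_stick, scraper, caliper from where it was at the start of the episode above 0.03 m).
It also fails if it takes over 61 s, if anything falls off the work surface, if the arm or the gripper's body presses on something with over 40 N, if the wrist force passes 120 N, or if a joint passes its speed limit or range.

## Working session

There is one attempt and no reset: what is moved stays moved. The work goes in short steps, Python scripts to look and compute and a tool call to move; the robot and the scene stay as the last step left them, time stands still between calls to the robot, and variables do not carry over. Pictures are saved under pics/ and viewed, at most 11 in all, crops included, and the job is handed in when it is done.

Besides the shell and the picture viewer there is one more tool, called after "Emit:" as a command line: name --pt "numbers of a row" for each row, then --argument value for the rest. play_rows: Moves the arm, as the interface text tells. Its arguments: {"type":"object","properties":{"series":{"type":"array"},"grip_force":{"type":"number"}},"required":["series"]}

```bash
mkdir -p pics; cat > h.py <<'E'
import numpy as np, cv2
from station import env
from scipy.spatial.transform import Rotation as R
def pts(im, mask):
    v,u=np.nonzero(mask&(im["depth"]>0)); d=im["depth"][v,u]
    c=np.stack([(u-im["cx"])/im["fx"]*d,(v-im["cy"])/im["fy"]*d,d,np.ones_like(d)])
    return (np.linalg.inv(im["extrinsics"])@c)[:3].T
def save(im,n): cv2.imwrite("pics/"+n,im["color"][:,:,::-1])
E
cat > a.py <<'E'
from h import *
s=env.sense(); print({k:np.round(v,3) for k,v in s.items()})
ims={}
for c in("scene","top"):
    im=env.get_image(c); save(im,c+"0.png")
    print(c,"cam pos",np.linalg.inv(im["extrinsics"])[:3,3].round(3))
    for q in("float_mid","plate_top","build_top","spool","glue_stick","scraper","caliper"):
        r=env.cut_out(c,q)
        if r:
            r=r[0]; p=pts(im,r["region"]); 
            print(q,round(r["confidence"],2),np.round(r["location"]),r["region"].sum(),"med",np.median(p,0).round(3),"lo",np.percentile(p,2,0).round(3),"hi",np.percentile(p,98,0).round(3))
    for q in("float_mid","float_tip","plate_top","build_top"):
        r=env.tip_of(c,q)
        if r:
            l=r[0]["location"]; m=np.zeros((384,512),bool); m[int(l[1]),int(l[0])]=1
            print(q,np.round(l),round(r[0]["confidence"],2),pts(im,m).round(3))
im0=cv2.imread("pics/scene0.png");im1=cv2.imread("pics/top0.png")
E
python3 a.py
```

```text
{'t': np.float64(0.0), 'joint_pos': array([ 1.249,  0.117,  1.442, -0.   ,  1.584, -0.038]), 'joint_velocities': array([-0.001,  0.   , -0.001,  0.   ,  0.001, -0.001]), 'joint_efforts': array([ 2.0000e-03, -7.3195e+01, -6.3253e+01,  0.0000e+00,  6.0000e-03,
       -0.0000e+00]), 'eef_pos': array([0.189, 0.648, 0.25 ]), 'tcp_rot': array([-0.   ,  0.141,  0.99 , -0.001]), 'ft_force': array([-0.21 ,  0.176, -0.199]), 'ft_torque': array([ 0.033,  0.029, -0.013]), 'finger_force': np.float64(0.0), 'finger_gap': np.float64(0.998)}
scene cam pos [1.546 0.434 0.758]
float_mid 0.91 [331. 206.] 931 med [0.546 0.225 0.046] lo [0.498 0.16  0.007] hi [0.584 0.289 0.059]
plate_top 0.62 [211. 176.] 1480 med [ 0.503 -0.218  0.033] lo [ 0.41  -0.316  0.008] hi [ 0.578 -0.139  0.036]
build_top 0.66 [328. 222.] 3509 med [0.569 0.236 0.005] lo [0.409 0.088 0.002] hi [0.663 0.339 0.008]
glue_stick 0.52 [201. 224.] 343 med [ 0.796 -0.075  0.062] lo [ 0.778 -0.091  0.003] hi [ 0.801 -0.068  0.108]
scraper 0.94 [422. 232.] 665 med [0.51  0.472 0.014] lo [0.38  0.451 0.003] hi [0.573 0.506 0.023]
caliper 0.9
[... 561 characters left out ...]
. 220.] 5818 med [0.534 0.205 0.002] lo [ 0.413  0.087 -0.003] hi [0.662 0.335 0.008]
spool 0.73 [215. 127.] 3523 med [0.799 0.133 0.066] lo [0.713 0.044 0.001] hi [0.899 0.226 0.072]
glue_stick 0.51 [282. 130.] 158 med [ 0.782 -0.083  0.079] lo [ 0.775 -0.104 -0.002] hi [ 0.835 -0.07   0.108]
scraper 0.74 [107. 223.] 748 med [0.505 0.468 0.013] lo [0.377 0.449 0.005] hi [0.571 0.503 0.023]
caliper 0.57 [409. 236.] 690 med [ 0.485 -0.47   0.011] lo [ 0.408 -0.5    0.003] hi [ 0.618 -0.418  0.019]
float_mid [182. 214.] 0.64 [[0.529 0.219 0.055]]
float_tip [203. 207.] 0.68 [[0.556 0.157 0.048]]
plate_top [332. 233.] 0.59 [[ 0.487 -0.234  0.033]]
build_top [184. 213.] 0.58 [[0.534 0.212 0.062]]
```

```bash
cat > b.py <<'E'
from h import *
im=env.get_image("top"); A=[]
for c in("top","scene"):
    im=env.get_image(c); r=env.cut_out(c,"float_mid")[0]; p=pts(im,r["region"])
    p=p[(p[:,2]>0.02)]
    t=p[p[:,2]>0.048]
    for n,q in(("all",p),("top",t)):
        (cx,cy),(w,h),a=cv2.minAreaRect(q[:,:2].astype(np.float32)); e=np.linalg.svd(q[:,:2]-q[:,:2].mean(0))[2][0]
        b=cv2.boxPoints(((cx,cy),(w,h),a)); l=max((b[1]-b[0],b[2]-b[1]),key=np.linalg.norm)
        print(c,n,len(q),"ctr",round(cx,3),round(cy,3),"size",round(w,3),round(h,3),"axisdeg",np.degrees(np.arctan2(l[1],l[0])).round(1),"pca",np.degrees(np.arctan2(e[1],e[0])).round(1),"z",np.median(t[:,2]).round(4))
    r=env.cut_out(c,"plate_top")[0]; p=pts(im,r["region"]); p=p[p[:,2]>.025]
    print("plate",cv2.minAreaRect(p[:,:2].astype(np.float32)),np.median(p[:,2]))
E
python3 b.py; python3 -c "
import cv2,numpy as np
a=cv2.imread('pics/scene0.png');b=cv2.imread('pics/top0.png')
cv2.imwrite('pics/both.png',cv2.resize(np.hstack([a,b]),(800,300)))"
```

```text
top all 824 ctr 0.533 0.218 size 0.053 0.146 axisdeg -60.7 pca -60.6 z 0.0533
top top 509 ctr 0.529 0.216 size 0.045 0.143 axisdeg -60.3 pca 119.1 z 0.0533
plate ((0.4846267104148865, -0.23355887830257416), (0.1599075198173523, 0.15971772372722626), 73.15373992919922) 0.02994278311419918
scene all 855 ctr 0.54 0.223 size 0.045 0.145 axisdeg -62.3 pca -61.9 z 0.0555
scene top 414 ctr 0.536 0.223 size 0.037 0.143 axisdeg -60.5 pca -61.5 z 0.0555
plate ((0.4844433069229126, -0.23168790340423584), (0.1643853336572647, 0.16408006846904755), 72.8977279663086) 0.03309244834649483
```

View pics/both.png

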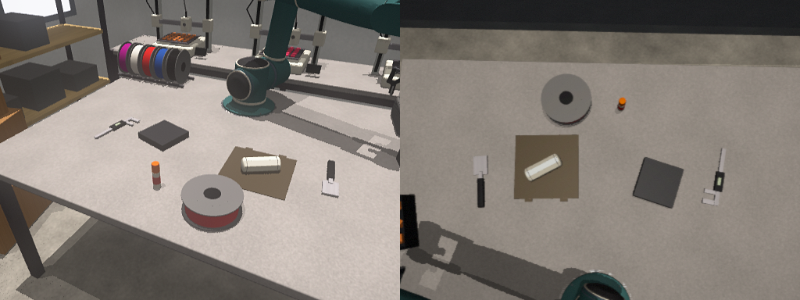

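Emit:
play_rows --pt "0 0 0 0 0 8.9 1" --pt "0 0 0 0 0 8.9 1" --pt "0 0 0 0 0 8.9 1" --pt "0 0 0 0 0 8.9 1" --pt "0 0 0 0 0 8.8 1" --pt "-0.045 0.0075 0.01 0 0 0 1" --pt "-0.045 0.0075 0.01 0 0 0 1" --pt "-0.045 0.0075 0.01 0 0 0 1" --pt "-0.045 0.0075 0.01 0 0 0 1" --pt "-0.045 0.0075 0.01 0 0 0 1" --pt "-0.045 0.0075 0.01 0 0 0 1" --pt "-0.045 0.0075 0.01 0 0 0 1" --pt "-0.045 0.0075 0.01 0 0 0 1" --pt "-0.045 0.0075 0.01 0 0 0 1" --pt "-0.045 0.0075 0.01 0 0 0 1" --pt "-0.045 0.0075 0.01 0 0 0 1" --pt "-0.045 0.0075 0.01 0 0 0 1" --pt "0 0 0 0 0 0 1" --pt "0 0 0 0 0 0 1"

```text
t: 3.92
eef_pos: [0.5319, 0.2216, 0.1304]
tcp_rot: [-0.0, 0.505, 0.863, 0.0]
ft_force: [0.5, 0.0, 0.0]
finger_gap: 1.0
finger_force: 0.0
```

```bash
cat >> h.py <<'E'
import json
def st(log=True):
    s=env.sense(); M=R.from_quat(np.r_[s["tcp_rot"][1:],s["tcp_rot"][0]]).as_matrix()
    if log: open("log.txt","a").write(json.dumps([list(map(float,s["joint_pos"])),list(map(float,s["eef_pos"])),M.tolist()])+"\n")
    print("t",s["t"],"q",np.round(s["joint_pos"],3),"p",np.round(s["eef_pos"],4),"x",M[:,0].round(3),"y",M[:,1].round(3),"z",M[:,2].round(3),"F",np.round(s["ft_force"],2),"T",np.round(s["ft_torque"],3),"gap",round(float(s["finger_gap"]),3),"ff",round(float(s["finger_force"]),1))
    return s,M
E
python3 - <<'E'
from h import *
s,M=st()
for c in("top","scene"):
    im=env.get_image(c); save(im,c+"1.png")
    a=env.tip_of(c,"float_mid"); print(a[:1])
i=cv2.imread("pics/scene1.png")[130:290,230:440]; cv2.imwrite("pics/c1.png",cv2.resize(i,None,fx=3,fy=3))
E
```

```text
t 3.925 q [ 0.35  -0.04   1.799  0.     1.383 -0.161] p [0.5319 0.2216 0.1304] x [-0.49   0.872  0.   ] y [0.872 0.49  0.   ] z [-0.  0. -1.] F [0.48 0.01 0.02] T [0.01  0.006 0.011] gap 1.0 ff 0.0
[]
[]
```

View pics/c1.png

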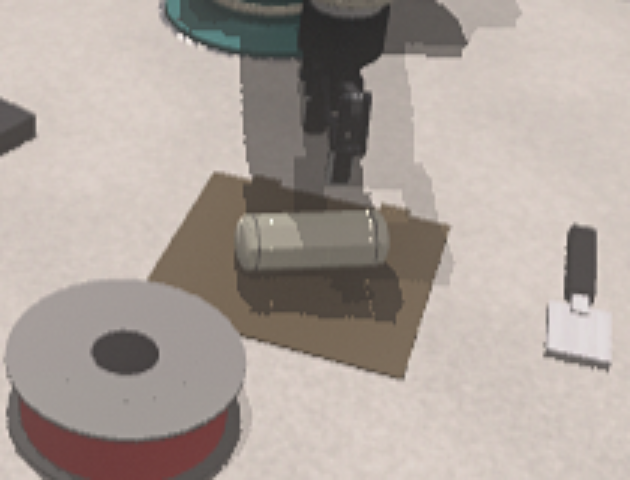

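Emit:
play_rows --pt "-0.003 0.002 0.016 0 0 0 1" --pt "0 0 0.016 0 0 0 1" --pt "0 0 0.016 0 0 0 1" --pt "0 0 0.016 0 0 0 1" --pt "0 0 0.016 0 0 0 1" --pt "0 0 0.015 0 0 0 1" --pt "0 0 0.006 0 0 0 1" --pt "0 0 0 0 0 0 0.3" --pt "0 0 0 0 0 0 0.3" --pt "0 0 0 0 0 0 0.3" --pt "0 0 0 0 0 0 0.3" --pt "0 0 0 0 0 0 0.3" --pt "0 0 0 0 0 0 0.3" --grip_force 80

```text
t: 5.75
eef_pos: [0.5358, 0.2199, 0.0303]
tcp_rot: [0.001, 0.505, 0.863, 0.001]
ft_force: [-1.3, -0.9, 5.5]
finger_gap: 0.592
finger_force: 84.5
```

```bash
python3 -c "
from h import *
st()"
```

```text
t 5.75 q [ 0.345  0.058  1.874 -0.     1.208 -0.167] p [0.5358 0.2199 0.0303] x [-0.49   0.872 -0.   ] y [0.872 0.49  0.001] z [ 0.001  0.    -1.   ] F [-1.26 -0.88  5.49] T [-0.22   0.201 -0.016] gap 0.592 ff 84.5
```

Emit:
play_rows --pt "0 0 -0.005 0 0 0 0.3" --pt "0 0 -0.01 0 0 0 0.3" --pt "0 0 -0.02 0 0 0 0.3" --pt "0 0 -0.03 0 0 0 0.3" --pt "0 0 -0.03 0 0 0 0.3" --pt "0 0 -0.03 0 0 0 0.3" --pt "0 0 -0.03 0 0 0 0.3" --pt "0 0 -0.03 0 0 0 0.3" --pt "0 0 -0.02 0 0 0 0.3" --pt "0 0 0 0 0 0 0.3" --pt "0 0 0 0 0 0 0.3" --pt "0 0 0 0 0 0 0.3" --pt "0 0 0 0 0 0 0.3"

```text
t: 7.38
eef_pos: [0.5351, 0.2197, 0.2335]
tcp_rot: [-0.0, 0.505, 0.863, -0.0]
ft_force: [0.8, -0.3, -4.2]
finger_gap: 0.594
finger_force: 84.1
```

```bash
python3 - <<'E'
from h import *
T=[]
s,M=st()
for i in range(8):
    im=env.get_image("scene"); s=env.sense(); T.append(np.r_[s["ft_force"],s["ft_torque"]])
T=np.array(T); m=T.mean(0); print(m.round(3),T.std(0).round(3)); print("tool T",M.T@m[3:], "tool F",M.T@m[:3])
save(im,"s2.png")
i=cv2.imread("pics/s2.png")[80:260,230:440]; cv2.imwrite("pics/c2.png",cv2.resize(i,None,fx=3,fy=3))
E
```

```text
t 7.375 q [ 0.345 -0.089  1.675  0.     1.556 -0.167] p [0.5351 0.2197 0.2335] x [-0.49   0.872  0.   ] y [ 0.872  0.49  -0.001] z [-0.001 -0.    -1.   ] F [ 0.85 -0.27 -4.21] T [-0.076 -0.069 -0.01 ] gap 0.594 ff 84.1
[ 0.117 -0.083 -3.728 -0.128 -0.059 -0.014] [0.501 0.375 0.531 0.027 0.023 0.027]
tool T [ 0.01110639 -0.14067916  0.01438206] tool F [-0.13047696  0.06518823  3.72747068]
```

View pics/c2.png

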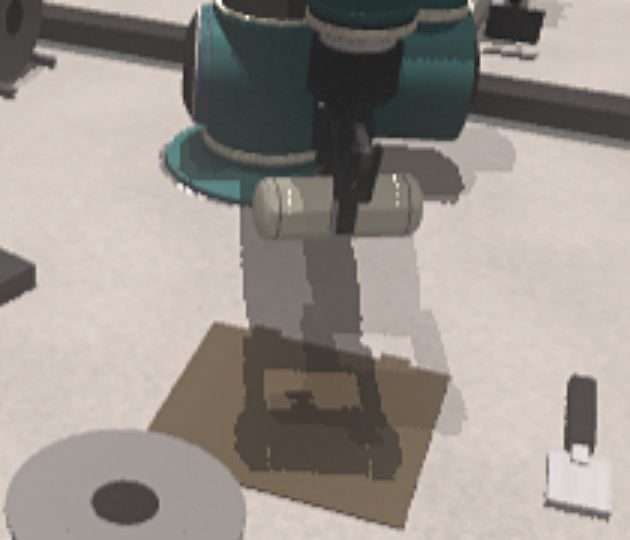

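Emit:
play_rows --pt "0 0 -0.02 0 -8 0 0.3" --pt "0 0 -0.02 0 -8 0 0.3" --pt "0 0 0 0 -8 0 0.3" --pt "0 0 0 0 -8 0 0.3" --pt "0 0 0 0 0 0 0.3"

```text
t: 8.4
eef_pos: [0.5331, 0.2234, 0.2729]
tcp_rot: [0.238, 0.484, 0.83, -0.14]
ft_force: [-0.5, -0.8, -5.2]
finger_gap: 0.589
finger_force: 84.2
```

```bash
cat > kin.py <<'E'
from h import *
from scipy.optimize import least_squares
def rot(ax,a): return R.from_rotvec(np.array(ax,float)*a).as_matrix()
X,Y,Z=np.eye(3)
C=np.array([[0,1,0],[-1,0,0],[0,0,1.]]).T  # j6=0: tool y radial
def fk(q,P,s4=1):
    h,a1,L2,a3,L3,d6=P
    A=rot(Z,q[0]); B=A@rot(Y,q[1]); D=B@rot(Y,q[2]); E=D@rot(Z,s4*q[3])@rot(Y,q[4]); T=E@rot(Z,q[5])
    return A@[a1,0,h]+B@[0,0,L2]+D@[a3,0,L3]+E@[0,0,d6], T
def fit():
    D=[json.loads(l) for l in open("log.txt")]; D.append([[1.249,.1165,1.442,0,1.584,-.038],[.189,.648,.25],None])
    def f(P): return np.concatenate([fk(d[0],P,S4)[0]-d[1] for d in D])
    best=None
    for S4 in(1,-1):
        r=least_squares(f,[.4,0,.5,0,.45,.3])
        if best is None or r.cost<best[0].cost: best=(r,S4)
    r,S4=best; d=[d for d in D if d[2]][-1]; T=fk(d[0],r.x,S4)[1]
    return r,S4,T.T@np.array(d[2])
E
python3 - <<'E'
from kin import *
st(); r,s,C=fit(); print(r.x.round(4),s,np.sqrt(r.cost),C.round(3))
E
```

```text
t 8.4 q [ 0.601 -0.087  1.676 -0.556  1.602  0.083] p [0.5331 0.2234 0.2729] x [-0.418  0.738 -0.53 ] y [ 0.871  0.492 -0.002] z [ 0.259 -0.462 -0.848] F [-0.48 -0.77 -5.21] T [ 0.467  0.272 -0.01 ] gap 0.589 ff 84.2
[ 0.0864 -0.0072  0.4649  0.0787  0.627   0.2252] 1 0.036373750780042825 [[ 0. -1. -0.]
 [ 1.  0.  0.]
 [-0. -0.  1.]]
```

```bash
cat > p.py <<'E'
s=open("kin.py").read()
s=s.replace("h,a1,L2,a3,L3,d6=P","h,a1,L2,a3,L3,d6,b,c,e=P").replace("E=D@rot(Z,s4*q[3])@rot(Y,q[4])","F=D@rot(Z,s4*q[3]); E=F@rot(Y,q[4])").replace("A@[a1,0,h]","A@[a1,b,h]").replace("E@[0,0,d6]","F@[0,c,0]+E@[e,0,d6]")
s=s.replace("return np.concatenate([fk(d[0],P,S4)[0]-d[1] for d in D])","return np.concatenate([fk(d[0],P,S4)[0]-d[1] for d in D]+[1e-3*(P-P0)])").replace("[.4,0,.5,0,.45,.3])","P0)").replace("    best=None","    P0=np.array([.4,0,.5,0,.45,.3,0.01,0.01,0]); best=None")
open("kin.py","w").write(s)
E
python3 p.py; python3 - <<'E'
from kin import *
r,s,C=fit(); print(r.x.round(4),s,np.abs(r.fun[:-9]).max())
E
```

```text
[ 0.1373 -0.0318  0.46    0.0814  0.621   0.2705  0.028  -0.0024 -0.0311] 1 0.00013280566673867789
```

```bash
cat > ik.py <<'E'
from kin import *
r,s4,C=fit(); P=r.x
lo=np.array([-2.83,-.83,.07,-1.14,.01,-2.97])+.05; hi=np.array([2.83,2.19,2.5,4.28,3,2.97])-.05
def ik(p,M,q0):
    f=lambda q:np.r_[(fk(q,P,s4)[0]-p)*5,((fk(q,P,s4)[1]@C)-M).ravel()]
    o=least_squares(f,np.clip(q0,lo+1e-6,hi-1e-6),bounds=(lo,hi)); return o.x,np.sqrt(2*o.cost)
def M_of(yaw):
    z=np.array([np.cos(yaw),np.sin(yaw),0]); x=np.array([0,0,-1.]); return np.stack([x,np.cross(z,x),z],1)
E
python3 - <<'E'
from ik import *
q0=np.array([.6,-.087,1.676,-.556,1.6,.083]); rng=np.random.default_rng(0)
for y in range(-180,180,15):
    S=[]
    for k in range(14):
        q,e=ik(np.array([.485,-.233,.107]),M_of(np.radians(y)),q0 if k==0 else rng.uniform(lo,hi))
        if e<.01 and not any(np.abs(q-a).max()<.05 for a in S): S.append(q)
    for q in S: print(y,q.round(2))
E
```

```text
-180 [-0.31  0.71  1.33 -0.62  2.58  1.03]
-165 [-0.23  0.66  1.42 -0.83  2.45  0.87]
-150 [-0.15  0.59  1.53 -0.99  2.3   0.78]
15 [-0.99 -0.07  2.35  1.78  1.33  2.41]
30 [-1.04  0.08  2.2   1.58  1.56  2.43]
45 [-1.03  0.21  2.05  1.41  1.76  2.44]
60 [-0.99  0.34  1.89  1.27  1.94  2.43]
75 [-0.94  0.44  1.74  1.14  2.11  2.41]
90 [-0.87  0.54  1.6   1.01  2.27  2.37]
105 [-0.79  0.62  1.47  0.86  2.42  2.29]
120 [-0.7   0.68  1.37  0.66  2.56  2.15]
135 [-0.61  0.72  1.3   0.39  2.66  1.92]
150 [-0.51  0.74  1.26  0.04  2.7   1.61]
165 [-0.41  0.74  1.28 -0.33  2.67  1.28]
```

```bash
cat > plan.py <<'E'
from ik import *
s,M=st(False); q=np.array(s["joint_pos"]); p=np.array(s["eef_pos"])
tgt=np.array([.485,-.233,.27]); d=tgt-p
print("tool delta",(M.T@d).round(4))
for k in range(1,9):
    q,e=ik(p+d*k/8,M,q); print(q.round(2),round(e,4))
for y in(165,180):
    G=M_of(np.radians(y)); w=R.from_matrix(M.T@G).as_rotvec(); print(y,"rotvec deg",np.degrees(w).round(2),np.degrees(np.linalg.norm(w)))
    qq=q
    for k in range(1,13):
        qn,e=ik(tgt,M@R.from_rotvec(w*k/12).as_matrix(),qq); print(qn.round(2),round(e,4),"step",np.abs(qn-qq).max().round(2)); qq=qn
    for z in(.2,.15,.107):
        qq,e=ik(np.r_[tgt[:2],z],G,qq); print(z,qq.round(2),round(e,4))
E
python3 plan.py
```

```text
t 8.4 q [ 0.601 -0.087  1.676 -0.556  1.602  0.083] p [0.5331 0.2234 0.2729] x [-0.418  0.738 -0.53 ] y [ 0.871  0.492 -0.002] z [ 0.259 -0.462 -0.848] F [-0.48 -0.77 -5.21] T [ 0.467  0.272 -0.01 ] gap 0.589 ff 84.2
tool delta [-0.3151 -0.2664  0.2008]
[ 0.52 -0.17  1.75 -0.56  1.56  0.01] 0.0
[ 0.43 -0.25  1.82 -0.56  1.52 -0.07] 0.0
[ 0.32 -0.32  1.88 -0.55  1.48 -0.17] 0.0
[ 0.21 -0.37  1.93 -0.54  1.43 -0.27] 0.0
[ 0.08 -0.41  1.96 -0.51  1.37 -0.39] 0.0
[-0.06 -0.44  1.98 -0.48  1.31 -0.51] 0.0
[-0.19 -0.44  1.99 -0.44  1.25 -0.64] 0.0
[-0.33 -0.43  1.98 -0.39  1.19 -0.77] 0.0
165 rotvec deg [120.31 -27.88  66.77] 140.39042633659218
[-0.24 -0.35  1.93 -0.57  1.32 -0.53] 0.0 step 0.24
[-0.18 -0.26  1.87 -0.69  1.47 -0.34] 0.0 step 0.19
[-0.14 -0.15  1.8  -0.78  1.63 -0.19] 0.0 step 0.16
[-0.12 -0.04  1.73 -0.83  1.78 -0.06] 0.0 step 0.16
[-0.12  0.06  1.65 -0.87  1.94  0.05] 0.0 step 0.16
[-0.13  0.17  1.57 -0.89  2.09  0.15] 0.0 step 0.15
[-0.16  0.26  1.5  -0.9   2.24  0.25] 0.0 step 0.15
[-0.19  0.35  1.43 -0.89  2.38  0.35] 0.0 step 0.14
[-0.23  0.43  1.37 -0.87  2.51  0.46]
[... 433 characters left out ...]
  1.9  -0.7   1.42 -0.36] 0.0 step 0.18
[-0.13 -0.19  1.84 -0.79  1.56 -0.21] 0.0 step 0.15
[-0.11 -0.1   1.78 -0.86  1.7  -0.08] 0.0 step 0.14
[-0.1   0.    1.71 -0.9   1.85  0.03] 0.0 step 0.14
[-0.1   0.1   1.65 -0.94  1.98  0.13] 0.0 step 0.14
[-0.12  0.19  1.58 -0.96  2.12  0.22] 0.0 step 0.14
[-0.14  0.28  1.51 -0.97  2.25  0.3 ] 0.0 step 0.13
[-0.17  0.36  1.45 -0.97  2.38  0.39] 0.0 step 0.13
[-0.21  0.43  1.39 -0.97  2.51  0.48] 0.0 step 0.12
[-0.26  0.49  1.34 -0.94  2.63  0.59] 0.0 step 0.12
[-0.3   0.54  1.3  -0.87  2.74  0.74] 0.0 step 0.14
0.2 [-0.31  0.61  1.32 -0.74  2.67  0.89] 0.0
0.15 [-0.31  0.66  1.33 -0.67  2.63  0.97] 0.0
0.107 [-0.31  0.71  1.33 -0.62  2.58  1.03] 0.0
```

Emit:
play_rows --pt "-0.0225 -0.019 0.0143 0 0 0 0.3" --pt "-0.0225 -0.019 0.0143 0 0 0 0.3" --pt "-0.0225 -0.019 0.0143 0 0 0 0.3" --pt "-0.0225 -0.019 0.0143 0 0 0 0.3" --pt "-0.0225 -0.019 0.0143 0 0 0 0.3" --pt "-0.0225 -0.019 0.0143 0 0 0 0.3" --pt "-0.0225 -0.019 0.0143 0 0 0 0.3" --pt "-0.0225 -0.019 0.0143 0 0 0 0.3" --pt "-0.0225 -0.019 0.0143 0 0 0 0.3" --pt "-0.0225 -0.019 0.0143 0 0 0 0.3" --pt "-0.0225 -0.019 0.0143 0 0 0 0.3" --pt "-0.0225 -0.019 0.0143 0 0 0 0.3" --pt "-0.0225 -0.019 0.0143 0 0 0 0.3" --pt "-0.0225 -0.019 0.0143 0 0 0 0.3" --pt "0 0 0 0 0 0 0.3"

```text
t: 10.28
eef_pos: [0.4841, -0.2356, 0.2717]
tcp_rot: [0.238, 0.487, 0.829, -0.139]
ft_force: [-0.2, -0.3, -4.9]
finger_gap: 0.593
finger_force: 85.1
```

Emit:
play_rows --pt "0 0 0 6.7 -2.2 3.7 0.3" --pt "0 0 0 6.7 -2.2 3.7 0.3" --pt "0 0 0 6.7 -2.2 3.7 0.3" --pt "0 0 0 6.7 -2.2 3.7 0.3" --pt "0 0 0 6.7 -2.2 3.7 0.3" --pt "0 0 0 6.7 -2.2 3.7 0.3" --pt "0 0 0 6.7 -2.2 3.7 0.3" --pt "0 0 0 6.7 -2.2 3.7 0.3" --pt "0 0 0 6.7 -2.2 3.7 0.3" --pt "0 0 0 6.7 -2.2 3.7 0.3" --pt "0 0 0 6.7 -2.2 3.7 0.3" --pt "0 0 0 6.7 -2.2 3.7 0.3" --pt "0 0 0 6.7 -2.2 3.7 0.3" --pt "0 0 0 6.7 -2.2 3.7 0.3" --pt "0 0 0 6.7 -2.2 3.7 0.3" --pt "0 0 0 6.7 -2.2 3.7 0.3" --pt "0 0 0 0 0 0 0.3"

```text
t: 12.4
eef_pos: [0.4849, -0.2346, 0.2705]
tcp_rot: [-0.001, -0.706, -0.002, 0.708]
ft_force: [-0.4, -0.7, -3.9]
finger_gap: 0.59
finger_force: 85.7
```

```bash
python3 - <<'E'
from ik import *
s,M=st()
G=M_of(np.pi); print("rot err",np.degrees(R.from_matrix(M.T@G).as_rotvec()).round(2),"delta to .12",(M.T@(np.array([.485,-.233,.12])-s["eef_pos"])).round(4))
im=env.get_image("scene"); save(im,"s3.png")
r=env.cut_out("scene","float_mid")
if r:
    p=pts(im,r[0]["region"]); print(r[0]["location"],np.percentile(p,[2,50,98],0).round(3))
    a=p[p[:,2]>.12]; u=np.linalg.svd(a-a.mean(0))[2][0]; print("axis",u.round(3))
i=im["color"][60:260,60:330,::-1]; cv2.imwrite("pics/c3.png",cv2.resize(i,None,fx=2.9,fy=2.9))
E
```

```text
t 12.4 q [-0.332  0.513  1.372 -0.854  2.689  0.771] p [ 0.4849 -0.2346  0.2705] x [-0.004  0.    -1.   ] y [ 0.004 -1.    -0.   ] z [-1.    -0.004  0.004] F [-0.4  -0.73 -3.9 ] T [-0.003 -1.088  0.012] gap 0.59 ff 85.7
rot err [0.23 0.21 0.02] delta to .12 [ 0.1505 -0.0016 -0.0007]
```

View pics/c3.png

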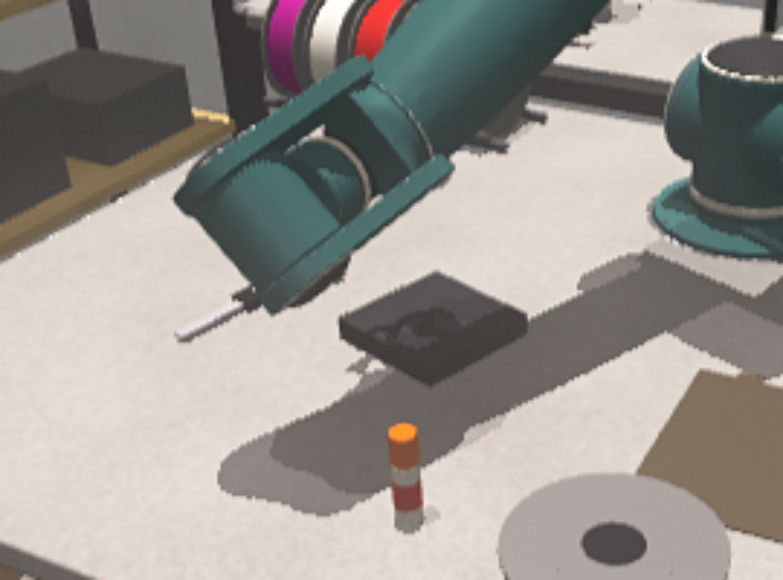

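```bash
cat > clr.py <<'E'
from ik import *
def frames(q):
    h,a1,L2,a3,L3,d6,b,c,e=P
    A=rot(Z,q[0]); B=A@rot(Y,q[1]); D=B@rot(Y,q[2]); F=D@rot(Z,q[3]); w=A@[a1,b,h]+B@[0,0,L2]+D@[a3,0,L3]+F@[0,c,0]
    return w,F,D
im=env.get_image("scene"); p=pts(im,np.ones((384,512),bool))
s,M=st(False); q=np.array(s["joint_pos"]); w,F,D=frames(q); tcp=np.array(s["eef_pos"])
print("wrist",w.round(3), "axis j5",F[:,1].round(2),"forearm",F[:,2].round(2))
p=p[(np.linalg.norm(p-w,axis=1)<.2)&(p[:,2]>.06)]
L=(p-w)@F; print("fork local pct",np.percentile(L,[1,50,99],0).round(3),len(p)); print("min z now",p[:,2].min())
for y in(120,135,150,165,180):
    qq,e=ik(np.array([.485,-.233,.107]),M_of(np.radians(y)),q); w2,F2,_=frames(qq); z=(w2+L@F2.T)[:,2]
    # symmetric copy in j5-axis direction
    z2=(w2+(L*[1,-1,1])@F2.T)[:,2]
    print(y,qq.round(2),round(e,3),"wrist",w2.round(3),"axisz",F2[2,1].round(2),"minz",np.percentile(z,1).round(3),np.percentile(z2,1).round(3))
E
python3 clr.py
```

```text
t 12.55 q [-0.329  0.51   1.373 -0.855  2.688  0.769] p [ 0.485  -0.2333  0.2716] x [-0.002 -0.    -1.   ] y [ 0.008 -1.     0.   ] z [-1.    -0.008  0.002] F [-0.19  0.04 -3.16] T [ 0.036 -1.07   0.009] gap 0.595 ff 85.7
wrist [ 0.756 -0.231  0.271] axis j5 [-0.01  0.7  -0.72] forearm [ 0.9  -0.31 -0.31]
fork local pct [[-0.062 -0.069 -0.187]
 [-0.043 -0.001 -0.061]
 [ 0.033  0.072  0.047]] 4966
min z now 0.1974407814957525
120 [-0.68  0.67  1.44  0.64  2.5   2.11] 0.0 wrist [ 0.62  -0.467  0.107] axisz 0.51 minz 0.066 0.065
135 [-0.59  0.71  1.38  0.37  2.59  1.89] 0.0 wrist [ 0.677 -0.424  0.107] axisz 0.32 minz 0.077 0.078
150 [-0.5   0.73  1.35  0.04  2.63  1.6 ] 0.0 wrist [ 0.72  -0.368  0.107] axisz 0.03 minz 0.085 0.086
165 [-0.42  0.72  1.36 -0.31  2.61  1.3 ] 0.0 wrist [ 0.747 -0.303  0.107] axisz -0.27 minz 0.08 0.08
180 [-0.33  0.7   1.4  -0.6   2.53  1.06] 0.0 wrist [ 0.756 -0.233  0.107] axisz -0.49 minz 0.067 0.069
```

Emit:
play_rows --pt "0.02 0 0 0 0 0 0.3" --pt "0.03 0 0 0 0 0 0.3" --pt "0.03 0 0 0 0 0 0.3" --pt "0.02 0 0 0 0 0 0.3" --pt "0 0 0 5 0 0 0.3" --pt "0 0 0 5 0 0 0.3" --pt "0 0 0 5 0 0 0.3" --pt "0 0 0 5 0 0 0.3" --pt "0 0 0 5 0 0 0.3" --pt "0 0 0 0 0 0 0.3" --pt "0 0 0 0 0 0 0.3"

```text
t: 13.92
eef_pos: [0.4845, -0.2338, 0.1698]
tcp_rot: [-0.149, 0.693, -0.152, -0.689]
ft_force: [-17.1, 2.3, -31.6]
finger_gap: 0.593
finger_force: 87.5
```

```bash
python3 - <<'E'
from ik import *
s,M=st()
G=M_of(np.radians(155)); print("rot err",np.degrees(R.from_matrix(M.T@G).as_rotvec()).round(2),"delta",(M.T@(np.array([.485,-.233,.12])-s["eef_pos"])).round(4))
for c in("top","scene"):
    im=env.get_image(c); save(im,c+"4.png"); r=env.cut_out(c,"float_mid")
    if r:
        p=pts(im,r[0]["region"]); print(c,r[0]["confidence"],r[0]["location"],np.percentile(p,[2,50,98],0).round(3))
a=cv2.imread("pics/top4.png")[180:290,270:420]; b=cv2.imread("pics/scene4.png")[100:210,130:280]
cv2.imwrite("pics/c4.png",cv2.resize(np.hstack([a,b]),(798,290)))
E
```

```text
t 13.925 q [-0.474  0.65   1.35  -0.107  2.704  1.477] p [ 0.4845 -0.2338  0.1698] x [ 0.004 -0.005 -1.   ] y [-0.416 -0.909  0.003] z [-0.909  0.416 -0.006] F [-17.1    2.27 -31.64] T [-2.303 -5.511  0.758] gap 0.593 ff 87.5
rot err [ 0.41 -0.32 -0.16] delta [ 0.0498 -0.0011  0.0002]
scene 0.96 [209.2, 127.8] [[ 0.472 -0.25   0.105]
 [ 0.499 -0.213  0.189]
 [ 0.513 -0.202  0.24 ]]
```

View pics/c4.png

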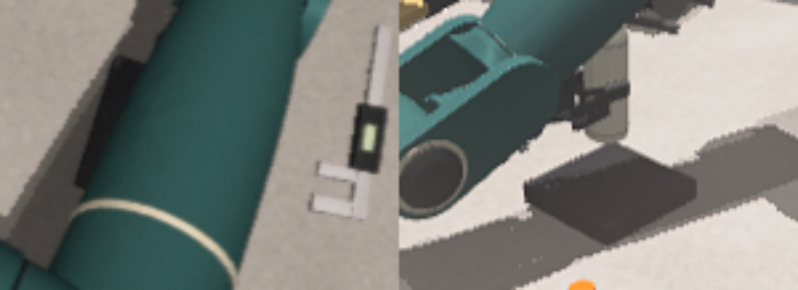

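Emit:
play_rows --pt "0 0 0 -5 0 0 0.3" --pt "0 0 0 -5 0 0 0.3" --pt "0 0 0 -5 0 0 0.3" --pt "0 0 0 -5 0 0 0.3" --pt "0 0 0 -5 0 0 0.3" --pt "0 0 0 0 0 0 0.3" --pt "0 0 0 0 0 0 0.3"

```text
t: 15.0
eef_pos: [0.4846, -0.2336, 0.1715]
tcp_rot: [-0.002, -0.706, -0.001, 0.708]
ft_force: [0.3, -0.1, -3.5]
finger_gap: 0.594
finger_force: 89.6
```

```bash
python3 - <<'E'
from ik import *
s,M=st()
im=env.get_image("scene"); save(im,"s5.png"); r=env.cut_out("scene","float_mid")
if r:
        p=pts(im,r[0]["region"]); print(r[0]["confidence"],r[0]["location"],np.percentile(p,[2,50,98],0).round(3))
b=cv2.imread("pics/s5.png")[90:220,120:290]
cv2.imwrite("pics/c5.png",cv2.resize(b,None,fx=4,fy=4))
E
```

```text
t 15.0 q [-0.331  0.617  1.402 -0.681  2.592  0.969] p [ 0.4846 -0.2336  0.1715] x [-0.003 -0.002 -1.   ] y [ 0.004 -1.     0.002] z [-1.    -0.004  0.003] F [ 0.28 -0.09 -3.51] T [ 0.009 -1.121 -0.021] gap 0.594 ff 89.6
```

View pics/c5.png

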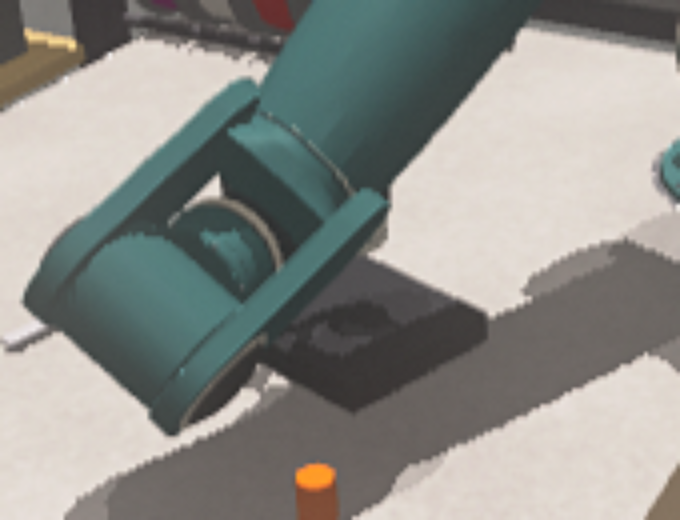

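```bash
cat > clr2.py <<'E'
from ik import *
def frames(q):
    h,a1,L2,a3,L3,d6,b,c,e=P
    A=rot(Z,q[0]); B=A@rot(Y,q[1]); D=B@rot(Y,q[2]); F=D@rot(Z,q[3]); w=A@[a1,b,h]+B@[0,0,L2]+D@[a3,0,L3]+F@[0,c,0]
    return w,F,D
def dist(q,f):
    w,F,D=frames(q); s=np.linspace(.05,.6,60)[:,None]; a=w-s*D[:,2]; g=f+np.linspace(-.075,.075,30)[:,None]*Z
    d=np.linalg.norm(a[:,None]-g[None],axis=2); return d.min()
s,M=st(False); q=np.array(s["joint_pos"]); f=np.array([.485,-.233,0])
print("contact pose",dist([-.474,.65,1.35,-.107,2.704,1.477],f+.17*Z), "now",dist(q,f+.1715*Z),"high",dist([-.329,.51,1.373,-.855,2.688,.769],f+.2716*Z))
for y in(160,170,180,190,200):
    G=M_of(np.radians(y)); qq=q; o=[]
    for z in(.15,.13,.107): qq,e=ik(f+z*Z,G,qq); o.append((z,dist(qq,f+z*Z).round(3),round(e,3)))
    w,F,D=frames(qq); o.append(("axz",F[2,1].round(2)))
    for b in(.03,.06,.1): qq,e=ik(f+.107*Z-b*G[:,2],G,qq); o.append((b,dist(qq,f+.107*Z).round(3),round(e,3)))
    print(y,o,qq.round(2))
E
python3 clr2.py
```

```text
t 15.1 q [-0.331  0.617  1.402 -0.682  2.592  0.969] p [ 0.4844 -0.234   0.1713] x [-0.004 -0.002 -1.   ] y [ 0.004 -1.     0.002] z [-1.    -0.004  0.004] F [-0.66  0.26 -4.1 ] T [ 0.013 -1.061 -0.039] gap 0.594 ff 89.6
contact pose 0.047186382001611765 now 0.09749970203383865 high 0.08954547430202836
160 [(0.15, np.float64(0.058), np.float64(0.0)), (0.13, np.float64(0.064), np.float64(0.0)), (0.107, np.float64(0.071), np.float64(0.0)), ('axz', np.float64(-0.17)), (0.03, np.float64(0.076), np.float64(0.0)), (0.06, np.float64(0.079), np.float64(0.0)), (0.1, np.float64(0.078), np.float64(0.0))] [-0.44  0.92  1.05 -0.22  2.74  1.36]
170 [(0.15, np.float64(0.077), np.float64(0.0)), (0.13, np.float64(0.082), np.float64(0.0)), (0.107, np.float64(0.087), np.float64(0.0)), ('axz', np.float64(-0.35)), (0.03, np.float64(0.094), np.float64(0.0)), (0.06, np.float64(0.098), np.float64(0.0)), (0.1, np.float64(0.101), np.float64(0.0))] [-0.36  0.9   1.07 -0.46  2.7   1.15]
180 [(0.15, np.float64(0.101), np.float64(0.0)), (0.13, np.float64(0.105), np.float64(0.0)), (0.107, np.float64(0.109), np.flo
[... 177 characters left out ...]
  0.87  1.11 -0.64  2.64  0.99]
190 [(0.15, np.float64(0.127), np.float64(0.0)), (0.13, np.float64(0.13), np.float64(0.0)), (0.107, np.float64(0.133), np.float64(0.0)), ('axz', np.float64(-0.58)), (0.03, np.float64(0.144), np.float64(0.0)), (0.06, np.float64(0.154), np.float64(0.0)), (0.1, np.float64(0.164), np.float64(0.0))] [-0.23  0.83  1.18 -0.78  2.55  0.88]
200 [(0.15, np.float64(0.153), np.float64(0.0)), (0.13, np.float64(0.155), np.float64(0.0)), (0.107, np.float64(0.158), np.float64(0.0)), ('axz', np.float64(-0.65)), (0.03, np.float64(0.171), np.float64(0.0)), (0.06, np.float64(0.183), np.float64(0.0)), (0.1, np.float64(0.197), np.float64(0.0))] [-0.16  0.79  1.26 -0.88  2.46  0.81]
```

Emit:
play_rows --pt "0.01 0 0 0 0 0 0.3" --pt "0.01 0 0 0 0 0 0.3" --pt "0.01 0 0 0 0 0 0.3" --pt "0.01 0 0 0 0 0 0.3" --pt "0.005 0 0 0 0 0 0.3" --pt "0.005 0 0 0 0 0 0.3" --pt "0 0 0 0 0 0 0.3" --pt "0 0 0 0 0 0 0.3"

```text
t: 16.1
eef_pos: [0.4843, -0.2338, 0.1215]
tcp_rot: [-0.003, -0.706, -0.001, 0.708]
ft_force: [-0.2, 1.3, -3.9]
finger_gap: 0.59
finger_force: 89.6
```

```bash
python3 - <<'E'
from ik import *
s,M=st()
for c in("top","scene"):
    im=env.get_image(c); save(im,c+"6.png"); r=env.cut_out(c,"float_mid")
    if r: p=pts(im,r[0]["region"]); print(c,r[0]["confidence"],r[0]["location"],np.percentile(p,[2,50,98],0).round(3))
a=cv2.imread("pics/top6.png")[160:300,230:430]; b=cv2.imread("pics/scene6.png")[80:220,120:320]
cv2.imwrite("pics/c6.png",cv2.resize(np.hstack([a,b]),(800,280)))
E
```

```text
t 16.1 q [-0.331  0.679  1.404 -0.623  2.541  1.039] p [ 0.4843 -0.2338  0.1215] x [-0.004 -0.002 -1.   ] y [ 0.006 -1.     0.002] z [-1.    -0.006  0.004] F [-0.2   1.35 -3.9 ] T [ 0.005 -1.09  -0.044] gap 0.59 ff 89.6
top 0.58 [344.8, 233.2] [[ 0.454 -0.293  0.031]
 [ 0.477 -0.243  0.19 ]
 [ 0.5   -0.229  0.197]]
```

View pics/c6.png

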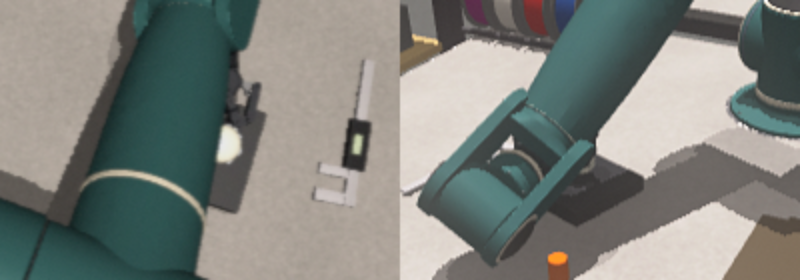

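```bash
cat > tilt.py <<'E'
from ik import *
s,M=st(False)
Q=[]
for k in range(4):
    im=env.get_image("top"); p=pts(im,np.ones((384,512),bool)); rgb=im["color"].reshape(-1,3)[(im["depth"]>0).ravel()].astype(int)
    Q.append(p[(abs(p[:,0]-.48)<.05)&(abs(p[:,1]+.235)<.05)&(abs(p[:,2]-s["eef_pos"][2]-.07)<.012)&(rgb.min(1)>110)])
q=np.concatenate(Q); print(len(Q[0]),q.min(0).round(4),q.max(0).round(4))
for a in np.arange(-.26,-.2,.008):
    m=abs(q[:,1]-a)<.004
    if m.sum()>4: print(a.round(3),q[m].min(0)[0].round(4),q[m].max(0)[0].round(4),m.sum())
c=q.mean(0); A=np.c_[q[:,:2]-c[:2],np.ones(len(q))]
print("plane",np.linalg.lstsq(A,q[:,2],rcond=None)[0].round(3),c.round(4))
# cylinder-edge model: z = tip dome about axis: sphere centre fixed = known radius
f=lambda v:np.linalg.norm(q-v,axis=1)-.075
o=least_squares(f,[.48,-.235,.12],loss="soft_l1",f_scale=.001); print("sphere centre",o.x.round(4),np.std(o.fun).round(4))
E
python3 tilt.py
```

```text
t 16.3 q [-0.331  0.679  1.404 -0.623  2.54   1.039] p [ 0.4843 -0.2338  0.1215] x [-0.004 -0.002 -1.   ] y [ 0.006 -1.     0.002] z [-1.    -0.006  0.004] F [-0.31  0.35 -3.91] T [-0.019 -1.101 -0.037] gap 0.59 ff 89.6
176 [ 0.4531 -0.2605  0.1797] [ 0.5046 -0.228   0.1978]
-0.26 0.467 0.4915 58
-0.252 0.4588 0.4992 131
-0.244 0.4534 0.5044 223
-0.236 0.4532 0.5046 222
-0.228 0.4531 0.4848 72
plane [0.068 0.166 0.19 ] [ 0.477  -0.2429  0.1902]
sphere centre [ 0.4825 -0.2281  0.1187] 0.0022
```

Emit:
play_rows --pt "0 0 0 0 -3.5 0 0.3" --pt "0.004 0 0 0 0 0 0.3" --pt "0.004 0 0 0 0 0 0.3" --pt "0.002 0 0 0 0 0 0.3" --pt "0 0 0 0 0 0 0.3"

```text
t: 17.12
eef_pos: [0.4836, -0.2338, 0.1113]
tcp_rot: [-0.003, -0.684, -0.001, 0.73]
ft_force: [1.0, -0.6, -2.7]
finger_gap: 0.59
finger_force: 89.5
```

```bash
python3 tilt.py
```

```text
t 17.125 q [-0.331  0.713  1.404 -0.65   2.565  1.028] p [ 0.4836 -0.2338  0.1113] x [-0.065 -0.002 -0.998] y [ 0.006 -1.     0.002] z [-0.998 -0.006  0.065] F [ 0.98 -0.59 -2.68] T [ 0.046 -1.103  0.048] gap 0.59 ff 89.5
171 [ 0.4562 -0.2599  0.1697] [ 0.5082 -0.2274  0.1895]
-0.26 0.4678 0.4948 40
-0.252 0.4595 0.5001 151
-0.244 0.4564 0.5082 224
-0.236 0.4563 0.5079 215
-0.228 0.4562 0.4802 55
plane [0.039 0.171 0.181] [ 0.4794 -0.243   0.1805]
sphere centre [ 0.4829 -0.2273  0.1091] 0.0022
```

Emit:
play_rows --pt "0.002 0 0 0 0 0 0.3" --pt "0.001 0 0 0 0 0 0.3" --pt "0.001 0 0 0 0 0 0.3" --pt "0 0 0 0 0 0 0.3"

```text
t: 17.82
eef_pos: [0.4834, -0.2338, 0.1073]
tcp_rot: [-0.003, -0.684, -0.001, 0.73]
ft_force: [-0.6, -0.4, -3.3]
finger_gap: 0.594
finger_force: 89.5
```

Emit:
play_rows --pt "0.001 0 0 0 0 0 0.3" --pt "0 0 0 0 0 0 0.3"

```text
t: 18.08
eef_pos: [0.4834, -0.2338, 0.107]
tcp_rot: [-0.003, -0.684, -0.001, 0.73]
ft_force: [-0.7, -0.6, 5.6]
finger_gap: 0.591
finger_force: 89.5
```

Emit:
play_rows --pt "0.001 0 0 0 0 0 0.3" --pt "0 0 0 0 0 0 0.3"

```text
t: 18.32
eef_pos: [0.4836, -0.2337, 0.1068]
tcp_rot: [-0.003, -0.683, -0.0, 0.73]
ft_force: [-1.5, -0.1, 13.1]
finger_gap: 0.589
finger_force: 89.4
```

Emit:
play_rows --pt "-0.0012 0 0 0 0 0 0.5" --pt "0 0 0 0 0 0 0.5" --pt "0 0 0 0 0 0 0.5" --grip_force 20

```text
t: 18.7
eef_pos: [0.4834, -0.2338, 0.1069]
tcp_rot: [-0.003, -0.684, -0.001, 0.73]
ft_force: [-0.6, 0.5, 6.4]
finger_gap: 0.593
finger_force: 89.3
```

Emit:
play_rows --pt "0 0 0 0 0 0 0.62" --pt "0 0 0 0 0 0 0.64" --pt "0 0 0 0 0 0 0.68" --pt "0 0 0 0 0 0 0.75" --pt "0 0 0 0 0 0 0.85" --pt "0 0 0 0 0 0 0.95" --pt "0 0 0 0 0 0 1" --pt "0 0 0 0 0 0 1" --pt "0 0 0 0 0 0 1"

```text
t: 19.82
eef_pos: [0.4833, -0.2339, 0.1065]
tcp_rot: [-0.003, -0.684, -0.001, 0.73]
ft_force: [-0.1, 0.3, 0.8]
finger_gap: 0.998
finger_force: 0.0
```

```bash
python3 tilt.py
```

```text
t 19.825 q [-0.331  0.719  1.404 -0.645  2.561  1.034] p [ 0.4833 -0.2339  0.1065] x [-0.065 -0.002 -0.998] y [ 0.006 -1.     0.002] z [-0.998 -0.006  0.065] F [-0.14  0.28  0.83] T [ 0.056 -0.45   0.002] gap 0.998 ff 0.0
221 [ 0.4377 -0.2662  0.1648] [ 0.4869 -0.2259  0.1841]
-0.26 0.4463 0.4789 112
-0.252 0.4381 0.4869 184
-0.244 0.4379 0.4869 211
-0.236 0.4377 0.4865 216
-0.228 0.4377 0.4833 131
plane [0.116 0.123 0.175] [ 0.461  -0.2438  0.1748]
sphere centre [ 0.4698 -0.2332  0.1032] 0.0022
```

```bash
cat > track.py <<'E'
from ik import *
s=env.sense(); n=12
for k in range(n):
    im=env.get_image("top"); t=env.sense()["t"]; p=pts(im,np.ones((384,512),bool)); rgb=im["color"].reshape(-1,3)[(im["depth"]>0).ravel()].astype(int)
    q=p[(abs(p[:,0]-.47)<.065)&(abs(p[:,1]+.235)<.06)&(abs(p[:,2]-.175)<.015)&(rgb.min(1)>110)]
    if len(q)<30: print(t,"n",len(q)); continue
    o=least_squares(lambda v:np.linalg.norm(q-v,axis=1)-.075,[.47,-.235,.11],loss="soft_l1",f_scale=.001)
    m=(q[:,1]<-.233)
    print(round(float(t),2),len(q),"ctr x",((q[m,0].min()+q[m,0].max())/2).round(4),"y",q[:,1].min().round(4),q[:,1].max().round(4),"sph",o.x.round(3))
E
python3 track.py; python3 -c "
from h import *
st()"
```

```text
20.07 227 ctr x 0.4625 y -0.2664 -0.2261 sph [ 0.469 -0.233  0.103]
20.12 233 ctr x 0.4623 y -0.2657 -0.2256 sph [ 0.471 -0.234  0.103]
20.18 251 ctr x 0.4639 y -0.2697 -0.2265 sph [ 0.471 -0.239  0.103]
20.23 230 ctr x 0.4623 y -0.2656 -0.2258 sph [ 0.472 -0.236  0.103]
20.27 227 ctr x 0.4623 y -0.2661 -0.2255 sph [ 0.471 -0.234  0.103]
20.32 214 ctr x 0.4622 y -0.2635 -0.226 sph [ 0.469 -0.233  0.103]
20.38 223 ctr x 0.4625 y -0.2669 -0.2259 sph [ 0.471 -0.232  0.104]
20.43 232 ctr x 0.4623 y -0.2667 -0.2264 sph [ 0.471 -0.233  0.103]
20.48 243 ctr x 0.4624 y -0.2693 -0.226 sph [ 0.471 -0.235  0.103]
20.52 252 ctr x 0.4638 y -0.2691 -0.2262 sph [ 0.471 -0.234  0.104]
20.57 231 ctr x 0.4638 y -0.2661 -0.2262 sph [ 0.471 -0.236  0.103]
20.62 232 ctr x 0.4624 y -0.2667 -0.2261 sph [ 0.47  -0.233  0.103]
t 20.625 q [-0.331  0.719  1.404 -0.645  2.561  1.034] p [ 0.4833 -0.2338  0.1065] x [-0.065 -0.002 -0.998] y [ 0.006 -1.     0.002] z [-0.998 -0.006  0.065] F [-0.89 -0.36  0.34] T [ 0.007 -0.475 -0.012] gap 0.999 ff 0.0
```

```bash
python3 - <<'E'
from h import *
for c in("top","scene"): save(env.get_image(c),c+"7.png")
a=cv2.imread("pics/top7.png")[195:270,300:375]; b=cv2.imread("pics/scene7.png")[110:210,170:270]
cv2.imwrite("pics/c7.png",np.hstack([cv2.resize(a,(400,400),interpolation=cv2.INTER_CUBIC),cv2.resize(b,(400,400),interpolation=cv2.INTER_CUBIC)]))
E
```

```text
(no output)
```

View pics/c7.png

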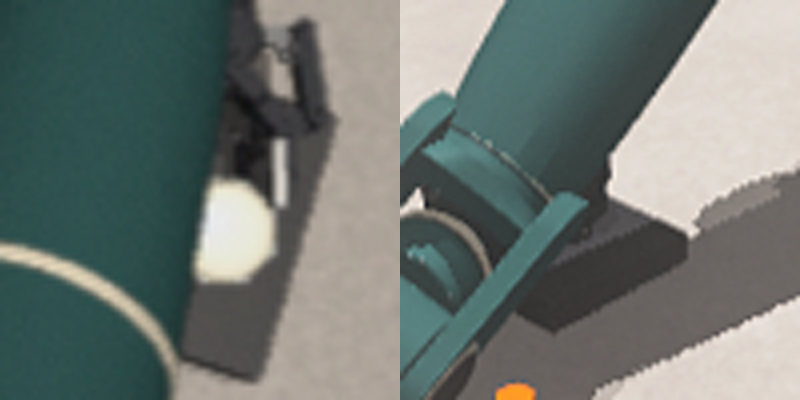

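Emit:
play_rows --pt "0 0.002 0 0 0 0 1" --pt "0 0.002 0 0 0 0 1" --pt "-0.0003 0 -0.005 0 0 0 1" --pt "-0.0003 0 -0.005 0 0 0 1" --pt "-0.0006 0 -0.01 0 0 0 1" --pt "0 0 0 0 0 0 1"

```text
t: 21.48
eef_pos: [0.504, -0.2376, 0.1063]
tcp_rot: [-0.003, -0.684, -0.001, 0.73]
ft_force: [-0.5, 0.5, 0.2]
finger_gap: 1.0
finger_force: 0.0
```

```bash
sed -i 's/n=12/n=4/' track.py; python3 track.py; python3 -c "
from h import *
st()"
```

```text
21.52 235 ctr x 0.4624 y -0.2658 -0.2257 sph [ 0.472 -0.235  0.103]
21.57 239 ctr x 0.4622 y -0.2663 -0.2254 sph [ 0.473 -0.235  0.104]
21.62 253 ctr x 0.4639 y -0.2686 -0.226 sph [ 0.472 -0.236  0.103]
21.68 252 ctr x 0.4638 y -0.2692 -0.226 sph [ 0.471 -0.235  0.103]
t 21.675 q [-0.328  0.754  1.348 -0.66   2.58   1.014] p [ 0.5032 -0.2377  0.1063] x [-0.065 -0.002 -0.998] y [ 0.006 -1.     0.002] z [-0.998 -0.006  0.065] F [-0.11  0.16 -0.22] T [-0.005 -0.473  0.015] gap 0.999 ff 0.0
```

Emit:
play_rows --pt "-0.0007 0 -0.01 0 0 0 1" --pt "-0.0013 0 -0.02 0 0 0 1" --pt "-0.0013 0 -0.02 0 0 0 1" --pt "-0.0013 0 -0.02 0 0 0 1" --pt "-0.0013 0 -0.02 0 0 0 1" --pt "-0.0013 0 -0.02 0 0 0 1" --pt "0 0 0 0 0 0 1"

```text
t: 22.55
eef_pos: [0.6145, -0.2369, 0.106]
tcp_rot: [-0.003, -0.684, -0.001, 0.73]
ft_force: [0.1, 0.2, 0.2]
finger_gap: 1.001
finger_force: 0.0
```

```bash
python3 track.py; python3 - <<'E'
from h import *
st()
for c in("top","scene"):
    im=env.get_image(c); save(im,c+"8.png")
    r=env.cut_out(c,"float_mid")
    if r: p=pts(im,r[0]["region"]); print(c,r[0]["confidence"],r[0]["location"],np.percentile(p,[2,50,98],0).round(3))
a=cv2.imread("pics/top8.png")[190:270,290:370]; b=cv2.imread("pics/scene8.png")[90:220,150:280]
cv2.imwrite("pics/c8.png",np.hstack([cv2.resize(x,(400,400),interpolation=cv2.INTER_CUBIC) for x in(a,b)]))
E
```

```text
22.6 315 ctr x 0.464 y -0.269 -0.2159 sph [ 0.47  -0.24   0.102]
22.65 310 ctr x 0.4639 y -0.2689 -0.2163 sph [ 0.469 -0.24   0.102]
22.7 312 ctr x 0.464 y -0.2691 -0.2163 sph [ 0.469 -0.24   0.102]
22.75 306 ctr x 0.4638 y -0.2693 -0.216 sph [ 0.471 -0.239  0.103]
t 22.75 q [-0.289  0.95   1.02  -0.749  2.703  0.893] p [ 0.6132 -0.2371  0.1064] x [-0.066 -0.002 -0.998] y [ 0.006 -1.     0.002] z [-0.998 -0.005  0.066] F [ 0.65 -0.6   0.4 ] T [-0.015 -0.433  0.058] gap 0.996 ff 0.0
top 0.63 [339.7, 236.7] [[ 0.441 -0.262  0.128]
 [ 0.463 -0.235  0.174]
 [ 0.49  -0.215  0.181]]
scene 0.54 [213.0, 164.0] [[ 0.43  -0.226  0.032]
 [ 0.485 -0.21   0.055]
 [ 0.661 -0.111  0.178]]
```

View pics/c8.png

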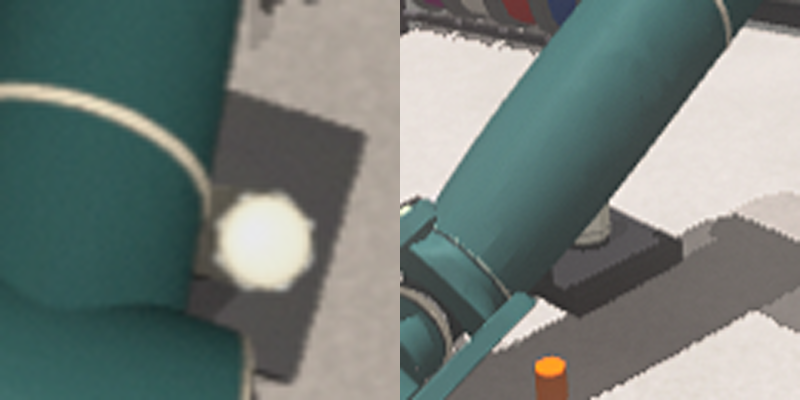

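Emit:
play_rows --pt "-0.02 0 -0.01 0 0 0 1" --pt "-0.03 0 0 0 0 0 1" --pt "-0.03 0 0 0 0 0 1" --pt "-0.03 0 0 0 0 0 1" --pt "-0.03 0 0 0 0 0 1" --pt "-0.03 -0.03 0 0 0 0 1" --pt "-0.03 -0.04 0 0 0 0 1" --pt "-0.03 -0.04 0 0 0 0 1" --pt "0 -0.05 0 0 0 0 1" --pt "0 -0.05 0 0 0 0 1" --pt "0 -0.05 0 0 0 0 1" --pt "0 0 0 0 0 0 1"

```text
t: 24.45
eef_pos: [0.6217, -0.0092, 0.3152]
tcp_rot: [-0.006, -0.694, -0.006, 0.72]
ft_force: [-0.2, -0.3, 1.0]
finger_gap: 0.996
finger_force: 0.0
```

```bash
python3 track.py; python3 - <<'E'
from h import *
st()
for c in("top","scene"):
    im=env.get_image(c); save(im,c+"9.png")
    r=env.cut_out(c,"float_mid")
    if r:
        p=pts(im,r[0]["region"]); p=p[(abs(p[:,0]-.47)<.06)&(abs(p[:,1]+.235)<.06)&(p[:,2]>.036)]; print(c,r[0]["confidence"],r[0]["location"],np.percentile(p,[2,50,98],0).round(3),len(p))
        from scipy.optimize import least_squares
        q=p[(p[:,2]<.168)]
        if len(q)>60:
            def f(v):
                a=np.array([v[2],v[3],1]);a/=np.linalg.norm(a); d=q-[v[0],v[1],.105]; return np.linalg.norm(d-np.outer(d@a,a),axis=1)-.0268
            o=least_squares(f,[.47,-.238,0,0],loss="soft_l1",f_scale=.002); print("cyl",o.x.round(3),"tilt deg",np.degrees(np.hypot(o.x[2],o.x[3])).round(1),np.abs(o.fun).mean().round(4))
b=cv2.imread("pics/scene9.png")[90:220,140:290]
cv2.imwrite("pics/c9.png",cv2.resize(b,None,fx=4,fy=4,interpolation=cv2.INTER_CUBIC))
E
```

```text
24.5 309 ctr x 0.464 y -0.269 -0.2161 sph [ 0.47  -0.238  0.102]
24.55 310 ctr x 0.4641 y -0.2688 -0.2161 sph [ 0.47  -0.238  0.102]
24.6 312 ctr x 0.4641 y -0.2691 -0.217 sph [ 0.47  -0.237  0.103]
24.65 313 ctr x 0.4641 y -0.2686 -0.2163 sph [ 0.469 -0.24   0.102]
t 24.65 q [-0.038  0.696  1.045 -0.37   2.999  1.208] p [ 0.622  -0.0119  0.3153] x [-0.036 -0.002 -0.999] y [ 0.014 -1.     0.002] z [-0.999 -0.014  0.036] F [ 0.39 -0.2   0.97] T [ 0.03  -0.508 -0.025] gap 1.001 ff 0.0
top 0.71 [337.0, 239.4] [[ 0.44  -0.264  0.055]
 [ 0.467 -0.229  0.171]
 [ 0.497 -0.209  0.18 ]] 478
cyl [ 0.47  -0.238 -0.107 -0.07 ] tilt deg 7.3 0.0006
```

View pics/c9.png

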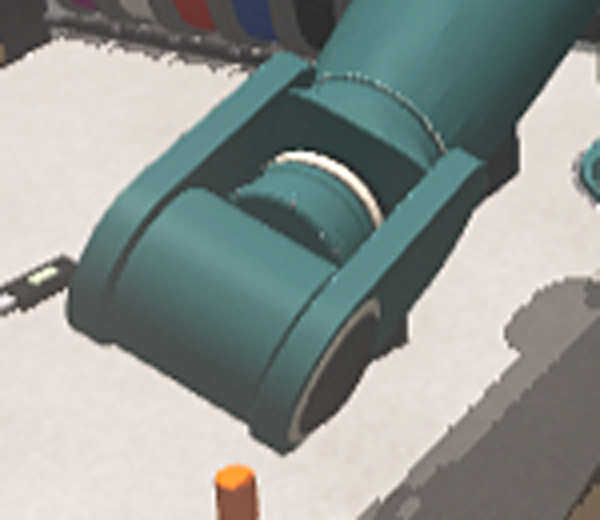

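Emit:
play_rows --pt "0 0 0 0 8 0 1" --pt "0 0 0 0 8 0 1" --pt "0 0 0 0 8 0 1" --pt "0 0 0 0 8 0 1" --pt "0 0 0 0 8 0 1" --pt "0 -0.03 0 0 8 0 1" --pt "0 -0.04 0 0 8 0 1" --pt "0 -0.04 0 0 8 0 1" --pt "0 -0.04 0 0 8 0 1" --pt "0 -0.04 0 0 0 0 1" --pt "0 -0.04 0 0 0 0 1" --pt "0 0 0 0 0 0 1"

```text
t: 26.35
eef_pos: [0.6184, 0.2206, 0.3147]
tcp_rot: [0.002, 0.985, 0.008, -0.174]
ft_force: [-0.6, -1.3, -0.6]
finger_gap: 0.998
finger_force: 0.0
```

```bash
cat > cyl.py <<'E'
from h import *
from scipy.optimize import least_squares
st()
A=[]
for c in("top","scene"):
    im=env.get_image(c); save(im,c+"10.png")
    p=pts(im,np.ones((384,512),bool)); rgb=im["color"].reshape(-1,3)[(im["depth"]>0).ravel()].astype(int)
    p=p[(np.hypot(p[:,0]-.468,p[:,1]+.24)<.055)&(p[:,2]>.045)&(p[:,2]<.19)&(rgb.max(1)>80)]
    q=p[p[:,2]<.166]; print(c,len(p),len(q),np.percentile(p,[2,50,98],0).round(3).tolist())
    if len(q)<60: continue
    def fit(q):
        def f(v):
            a=np.array([v[2],v[3],1]);a/=np.linalg.norm(a); d=q-[v[0],v[1],.105]; return np.linalg.norm(d-np.outer(d@a,a),axis=1)-.0268
        return least_squares(f,[.47,-.238,0,0],loss="soft_l1",f_scale=.002)
    o=fit(q); print("cyl",o.x.round(3),"tilt deg",np.degrees(np.hypot(*o.x[2:])).round(1),np.abs(o.fun).mean().round(4)); A.append(q)
    # silhouette lean in image
b=cv2.imread("pics/scene10.png")[90:220,140:290]
cv2.imwrite("pics/c10.png",cv2.resize(b,None,fx=4,fy=4,interpolation=cv2.INTER_CUBIC))
E
python3 cyl.py
```

```text
t 26.35 q [0.269 0.263 1.197 0.094 2.02  1.849] p [0.6184 0.2206 0.3147] x [ 0.939  0.016 -0.344] y [ 0.017 -1.     0.002] z [-0.344 -0.007 -0.939] F [-0.64 -1.27 -0.55] T [ 0.002 -0.175  0.013] gap 0.998 ff 0.0
top 464 162 [[0.44, -0.265, 0.058], [0.468, -0.231, 0.172], [0.498, -0.21, 0.181]]
cyl [ 0.47  -0.239 -0.108 -0.072] tilt deg 7.4 0.0007
scene 677 559 [[0.454, -0.26, 0.049], [0.485, -0.224, 0.12], [0.5, -0.207, 0.181]]
cyl [ 0.468 -0.237 -0.113 -0.069] tilt deg 7.6 0.0018
```

View pics/c10.png

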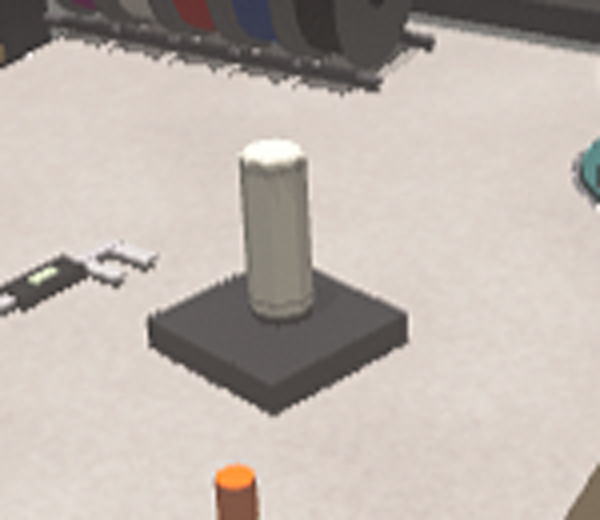

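```bash
cat > solid.py <<'E'
from h import *
from scipy.optimize import least_squares
for c in("top","scene"):
    P=[];B=[]
    for k in range(4):
        im=env.get_image(c); p=pts(im,np.ones((384,512),bool)); rgb=im["color"].reshape(-1,3)[(im["depth"]>0).ravel()].astype(int)
        P.append(p[(np.hypot(p[:,0]-.468,p[:,1]+.24)<.06)&(p[:,2]>.045)&(p[:,2]<.19)&(rgb.max(1)>80)])
        d=np.abs(p[:,:2]-[.485,-.233]).max(1); B.append(p[(d>.13)&(d<.35)&(abs(p[:,2])<.012)])
    b=np.concatenate(B)[::7]; q=np.concatenate(P); g=lambda v:v[0]*(b[:,0]-.485)+v[1]*(b[:,1]+.233)+v[2]-b[:,2]
    o=least_squares(g,[0,0,0],loss="soft_l1",f_scale=.002); print(c,"bench slope deg",np.degrees(o.x[:2]).round(2),"h",o.x[2].round(4))
    def f(v):
        a=np.array([v[2],v[3],1]);a/=np.linalg.norm(a); u=np.array([1,0,0])-a*a[0];u/=np.linalg.norm(u); w=np.cross(a,u); d=q-[v[0],v[1],v[4]]
        t=np.arctan2(d@w,d@u)-v[5]; r=np.hypot(d@u,d@w); oc=r*np.cos((t+np.pi/8)%(np.pi/4)-np.pi/8)-.026
        return np.maximum(oc,np.linalg.norm(d,axis=1)-.075)
    best=min((least_squares(f,[.469,-.239,-.05,-.03,.105,y],loss="soft_l1",f_scale=.001) for y in(0,.2,.4,.6)),key=lambda o:o.cost)
    print(" solid",best.x.round(4),"tilt",np.degrees(np.arctan(np.hypot(*best.x[2:4]))).round(2),np.median(np.abs(best.fun)).round(5))
E
python3 solid.py
```

```text
top bench slope deg [0.02 0.06] h 0.0001
 solid [ 0.4703 -0.2383 -0.1086 -0.0756  0.1031  0.7957] tilt 7.54 0.00075
scene bench slope deg [-0.12 -0.  ] h 0.0034
 solid [ 0.4681 -0.2368 -0.1089 -0.0719  0.1061  0.7914] tilt 7.43 0.00131
```

```bash
python3 -c "
from station import env
print(env.close_job())"
```

```text
the job is handed in; nothing more can be done
None
```

I handed the job in with the float standing by itself, heavy end down (its −x end), on the granite plate. It leans a steady 7.5° (limit 8.6°), about 16 mm from the plate's centre, with the arm clear. On the way the arm briefly pressed about 36 N on the wrist sensor (limit 40 N), probably the float's top against the forearm. I don't have the verdict, and I didn't re-measure the bystanders.

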